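# Switch on the bench supply in the robotics workshop

## Robot

A 6-joint arm with a two-finger parallel gripper is mounted at the origin on the work surface. World frame = base frame: x ahead of the robot, y to its left, z up, the work surface at z = 0. Lengths are in m, angles in degrees, forces in N, time in s.
With the tool pointing down it reaches from about 0.35 to 0.875 m from the base axis. Payload 4.2 kg.
Tool frame: the origin (TCP) lies midway between the tips of the shut fingers; the grasp point (between the pads) lies 19 mm behind it; z points along the fingers, y is the line along which they close (so a half turn about z gives the same grasp; the last joint's range is limited). The gripper opens to 87 mm and grips with 3 to 60 N. Pads are 19 mm wide; open, the fingers measure 117 mm over their backs; the gripper's body (75 mm by 190 mm) begins 51 mm behind the grasp point.
Start: joints at [89.244, 22.042, 0.453, 0, -68.411, -14.817], TCP at [0.168, 0.602, 0.223] pointing down, gripper open.
Joint ranges: [-179.83, 179.83], [-69.29, 118.12], [-61.27, 80.66], [-181.25, 117.63], [-171.15, -9.14], [-177.46, 177.46]. Speed limits (degrees/s): [159.86, 159.86, 180, 180, 180, 180].

## Interface

Orientations are given as a 3x3 rotation matrix whose columns are the frame's x, y, z axes.
In Python, from station import sense, capture, finish_job, silhouettes, landmark_of gives the robot as it stands.
- The arm moves only by the tool step_arm, never from a script. Its arguments are lists of equal length, an entry for each row: "linear": the shift along the tool's x, y, z in mm, a list of three; "delta_rot": the turn, a rotation vector about the tool's x, y, z in rad, a list of three; "grip": the finger opening in mm, from 0 to 87. A call has 1 to 10 rows; each row shifts and turns the commanded pose from where the row before left it, along the tool's axes as they then stand; what a row does not reach is not made up. A row lasts 1/8 s, in which the tool goes at most 62.5 mm and 10.7 degrees, less where a joint would pass 70% of its speed; a pose out of reach is approached as far as the arm can. A call with a gripper value outside its range is refused whole. The fingers move at their own pace and stop on an object; the grip force is fixed at half the most. Time passes only in rows, so rows that do not move let the fingers close. It gives the time, the measured TCP pose, the force, the opening and the grip force at its end, in the units of the state.
- sense(): the state, without advancing time (a new reading comes with each control period).
- capture(name): name is "scene" or "top" or "wrist"; returns a dict with "img" (480x640x3 uint8, red, green, blue), "fx", "fy", "cx", "cy" (pixels), "world_to_cam" (4x4, takes a point from world to camera coordinates); the wrist camera has in their place "mount" (4x4, takes a point from camera to tool coordinates, whose origin is the TCP and whose axes are the flange's). Camera axes: x right, y up, looking along -z (the intrinsics and any distortion apply to the point x, -y, -z); pixel columns grow to the right and rows downward; lengths in m; the calibration is good to about 2 mm. The wrist camera is an equidistant fisheye: a pixel r from the principal point sees the ray r / f radians off the axis. A picture is of the moment at which its call begins: read the wrist's pose just before it. There is no depth.
- finish_job(): hands the job in; it is judged then, once.
Trained networks look in the newest picture that a camera, given by its name, has taken for a name from the list of things; names that differ only in an ending like _2 or _b are one class to them, and where a whole thing is asked for, a point or a joint stands for the part that bears it (a point fixed in the world has none). Each returns a list of dicts, best first, with "score" (0 to 1); they miss things now and then, are a little off and sometimes report something else, mostly with a low value. They report only what shows in the picture. A call takes as long as a camera call.
- silhouettes(camera, label): "mask" (480x640 bool, what is visible of it) and "point" ([column, row] in pixels, amid what is visible of it).
- landmark_of(camera, label): "point" ([column, row] in pixels: a listed point, or the origin of a listed thing).
The state is a dict: "time_s": time; "joints": joint angles; "joint_velocities": joint speeds; "effort": joint torques, N m; "tcp_pos": TCP position; "ee_rot": TCP orientation; "wrist_force": force on the tool from outside, world axes, zero at the start; "moment": the same for the moment, N m; "gripper_width": opening from 0.0 (shut) to 1.0 (fully open); "gripper_force": force on a finger pad.
Only numpy, scipy, OpenCV 4.12 (cv2) and the standard library are available. Lean on these libraries where they do the work, as an engineer would, in place of code of your own. Each camera call takes 0.05 s, during which the arm holds its last target. There are 200 camera calls.

## Task

Switch on the bench supply (the grey box with two binding posts on its top) by flipping its bat toggle over its centre to the opposite side, so that it stays there. Leave the toggle of the battery charger (the same kind of box, with two cells lying in a cradle on its top) as it is, and do not shift the little rover.

Things in the scene. Friction and masses are not known exactly. Their poses are not given: they have to be found in the camera images.
- supply_toggle (a joint): The supply's bat toggle, rad: 0 = off (how it starts), leaning 0.4 rad to the box's robot-side edge (its -x); 0.8 = on, leaning as far to the other side (+x). A spring snaps it to the nearer end from centre, 0.4; up to about 2.5 N at the tip moves it. The steel bat is 40 mm long, 7 mm thick at the root, 12 near the tip; its pivot is 6 mm over the box top, 20 mm in -x from the box's middle.
- supply_bat_tip (a point): Outer end of the supply's bat, 106 mm above the table, 43 over the box top; travel 31 mm. Axes turn with the bat: off, x is the box's x, level, the way to push (away from the robot), z up; the pivot is then at x +16, z -37 mm. Fixed grey box, 120 mm in x, 100 in y, yaw within 0.6 rad; two black posts, 20 mm tall, 15 across, stand on its top 62 mm in +x of the pivot, 30 mm to each side.
- charger_bat_tip (a point): Outer end of the charger's bat, to be left alone. An equal box with an identical toggle at the same place, also off; in place of posts, a black cradle with two 18 mm cells lying across it, 22 mm tall, begins 31 mm in +x of the pivot. Axes as for the supply's.
- rover: Loose two-wheeled kit vehicle, 120 mm long, 102 wide over its black-tyred wheels (62 mm diameter), 63 tall, 0.3 to 0.55 kg; origin under its middle at ground level, x along its length, z up. To be left where it stands.

How it is judged:
By the outcome, as a careful person would: the job done as asked, in the order asked, and still so for the second after the job is handed in, with the robot touching nothing.
It also fails if it takes over 29 s, if anything falls off the work surface, if the arm or the gripper's body presses on something with over 40 N, if the wrist force passes 120 N, or if a joint passes its speed limit or range.

## Working session

There is one attempt and no reset: what is moved stays moved. The work goes in short steps, Python scripts to look and compute and a tool call to move; the robot and the scene stay as the last step left them, time stands still between calls to the robot, and variables do not carry over. Pictures are saved under pics/ and viewed, at most 10 in all, crops included, and the job is handed in when it is done.

Besides the shell and the picture viewer there is one more tool, called by a JSON object that holds its "method" and its "body". step_arm: Moves the arm, as the interface text tells. Its arguments: {"type":"object","properties":{"linear":{"type":"array"},"delta_rot":{"type":"array"},"grip":{"type":"array"}},"required":["linear","delta_rot","grip"]}

```bash
mkdir -p pics
cat > h.py <<'E'
import numpy as np, cv2
from station import sense, capture, finish_job, silhouettes, landmark_of
def ray(c,p):
    M=np.array(c["world_to_cam"]);R=M[:3,:3];o=-R.T@M[:3,3]
    d=R.T@np.array([(p[0]-c["cx"])/c["fx"],-(p[1]-c["cy"])/c["fy"],-1.]);return o,d/np.linalg.norm(d)
def at_z(c,p,z):
    o,d=ray(c,p);return o+d*(z-o[2])/d[2]
def tri(rs):
    A=0;b=0
    for o,d in rs:
        P=np.eye(3)-np.outer(d,d);A=A+P;b=b+P@o
    x=np.linalg.solve(A,b);return x,[np.linalg.norm((np.eye(3)-np.outer(d,d))@(x-o))for o,d in rs]
E
python3 - <<'E'
from h import *
np.set_printoptions(precision=4,suppress=True)
for n in("scene","top"):
    c=capture(n);cv2.imwrite(f"pics/{n}0.png",c["img"][:,:,::-1])
    print(n,[k for k in c if k!="img"],ray(c,(c["cx"],c["cy"])))
    for l in("supply_bat_tip","charger_bat_tip","rover"):
        for r in landmark_of(n,l)[:3]:
            print(l,r["score"],r["point"],at_z(c,r["point"],0 if l=="rover" else .106))
    for r in silhouettes(n,"supply_toggle")[:3]: print("sil",r["score"],r["point"],r["mask"].sum())
print(sense())
E
```

```text
scene ['fx', 'fy', 'cx', 'cy', 'world_to_cam'] (array([ 1.0514, -0.1049,  0.6059]), array([-0.748 ,  0.1115, -0.6543]))
supply_bat_tip 0.54 [537.7, 238.4] [0.5441 0.3117 0.106 ]
charger_bat_tip 0.69 [131.2, 250.9] [ 0.463  -0.2976  0.106 ]
rover 0.91 [343.9, 309.5] [0.542  0.0145 0.    ]
sil 0.71 [532.5, 249.7] 154
top ['fx', 'fy', 'cx', 'cy', 'world_to_cam'] (array([0.4513, 0.0151, 0.9461]), array([ 0.0591, -0.0292, -0.9978]))
supply_bat_tip 0.49 [128.7, 211.5] [0.544  0.3104 0.106 ]
charger_bat_tip 0.52 [489.4, 270.7] [ 0.4627 -0.2989  0.106 ]
rover 0.64 [306.1, 222.7] [0.545  0.0138 0.    ]
sil 0.55 [130.8, 206.3] 61
{'time_s': 0.5, 'joints': array([ 89.2441,  22.0426,   0.4476,  -0.0018, -68.4115, -14.8154]), 'joint_velocities': array([-0.0081, -0.031 , -0.0631, -0.1055,  0.0542, -0.0737]), 'effort': array([  0.0003, -39.0073,  18.7445,   4.2207,   0.015 ,  -0.    ]), 'tcp_pos': array([0.1677, 0.602 , 0.2225]), 'ee_rot': array([[ 0.9633, -0.2684, -0.    ],
       [-0.2684, -0.9633, -0.0001],
       [ 0.    ,  0.0001, -1.    ]]), 'wrist_force': array([-0.7487,  0.2806, -0.1821]), 'moment': array([-0.0066,  0.0171,  0.0535]), 'gripper_force': 0.0, 'gripper_width': 1.0000390874397627}
```

View pics/scene0.png

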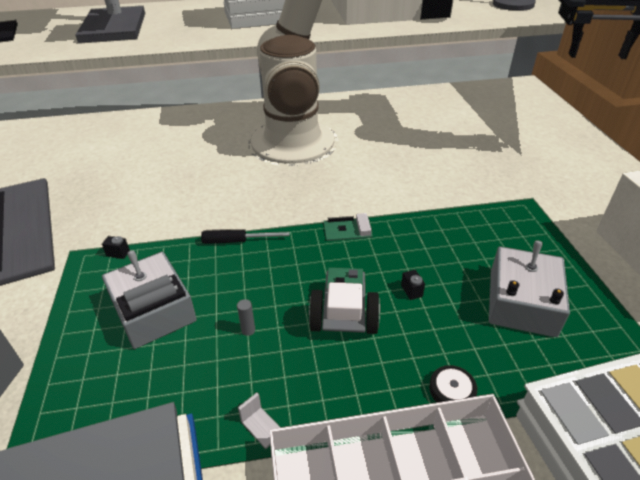

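View pics/top0.png

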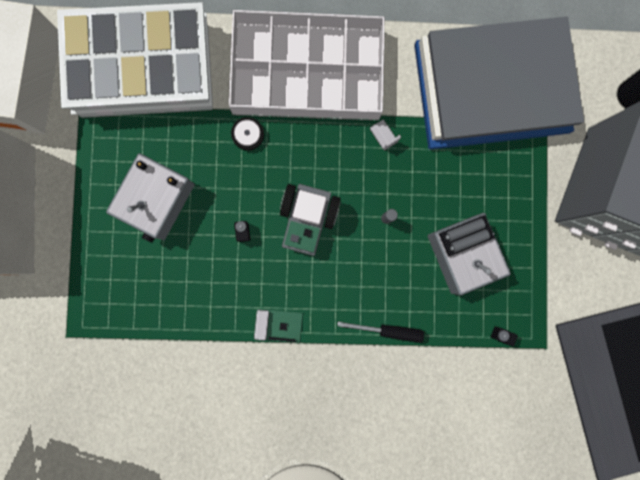

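The scene view shows the supply at right: tip at (537,243), posts at (513,285) and (556,293). In the top view the posts are at (141,165) and (173,181), with the bat near (130,208). The charger (with cells) is on the other side, and the networks agree. Next I'll get the yaw from the posts and box corners.

Run:
```python
from h import *
np.set_printoptions(precision=4,suppress=True)
S=capture("scene");T=capture("top")
def blobs(c,x0,y0,x1,y1):
    g=c["img"][y0:y1,x0:x1].max(2)<60
    n,l,s,ce=cv2.connectedComponentsWithStats(g.astype(np.uint8))
    return [(s[i,4],s[i,:4]+[x0,y0,0,0],ce[i]+[x0,y0]) for i in range(1,n) if s[i,4]>15]
for n,c,b in(("S",S,(490,265,570,310)),("T",T,(125,150,188,195))):
    ps=[]
    for a,bb,ce in blobs(c,*b):
        print(n,a,bb,ce,at_z(c,ce,.073));
# triangulated tip
rs=[ray(S,landmark_of("scene","supply_bat_tip")[0]["point"]),ray(T,landmark_of("top","supply_bat_tip")[0]["point"])]
print("tip",tri(rs))
# box top quad in top view: grey, low saturation
h=cv2.cvtColor(T["img"],cv2.COLOR_RGB2HSV);m=np.zeros((480,640),np.uint8)
m[150:245,100:200]=((h[...,1]<60)&(h[...,2]>120))[150:245,100:200]
m=cv2.morphologyEx(m,cv2.MORPH_CLOSE,np.ones((9,9)))
k=max(cv2.findContours(m,0,2)[0],key=cv2.contourArea)
k=np.array([at_z(T,p[0],.063)[:2] for p in k],np.float32)*1000
print(cv2.minAreaRect(k))
crop=T["img"][140:250,95:205,::-1];s=S["img"][230:340,480:590,::-1]
cv2.imwrite("pics/c1.png",cv2.resize(np.hstack([crop,s]),None,fx=3.6,fy=3.6,interpolation=2))
```

```text
S 102 [507 282  11  13] [511.9118 288.6373] [0.607  0.2482 0.073 ]
S 116 [550 290  13  14] [555.8276 296.9138] [0.6329 0.3021 0.073 ]
T 38 [137 162  10   8] [142.3421 165.9211] [0.6283 0.3025 0.073 ]
T 32 [169 178   8   7] [173.125  181.6562] [0.6024 0.248  0.073 ]
tip (array([0.546 , 0.3116, 0.1017]), [np.float64(0.0008300412529566571), np.float64(0.0008300412529565137)])
((579.2505493164062, 296.5928955078125), (97.28970336914062, 117.02185821533203), 64.18326568603516)
```

View pics/c1.png

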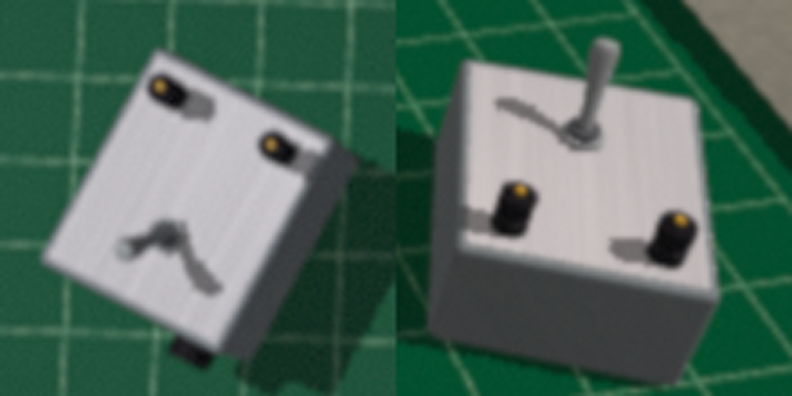

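{"method": "step_arm", "body": {"linear": [[0,0,0],[48,11,0],[48,11,0],[48,11,0],[48,11,0],[48,11,0],[48,11,0],[48,11,0],[48,11,0],[48,11,0]], "delta_rot": [[0,0,0.177],[0,0,0],[0,0,0],[0,0,0],[0,0,0],[0,0,0],[0,0,0],[0,0,0],[0,0,0],[0,0,0]], "grip": [0,0,0,0,0,0,0,0,0,0]}}

```text
time_s: 1.95
tcp_pos: [0.5152, 0.3243, 0.2228]
ee_rot: [[0.901, -0.434, 0.0], [-0.434, -0.901, 0.0], [0.0, -0.0, -1.0]]
wrist_force: [0.3, 0.5, -0.4]
gripper_width: 0.02
gripper_force: 0.0
```

Run:
```python
from h import *
np.set_printoptions(precision=4,suppress=True)
s=sense();R=s["ee_rot"];c=capture("wrist");M=np.array(c["mount"])
cv2.imwrite("pics/w1.png",c["img"][:,:,::-1])
print(s["time_s"],s["tcp_pos"],R,s["gripper_width"])
for pv in([.5613,.3053],):
    p=np.array([*pv,.069]);print("pivot in tool mm",1e3*R.T@(p-s["tcp_pos"]))
o=s["tcp_pos"]+R@M[:3,3]
for r in landmark_of("wrist","supply_bat_tip")[:2]:
    u=np.array(r["point"])-[c["cx"],c["cy"]];t=np.linalg.norm(u)/c["fx"];u/=np.linalg.norm(u)
    d=R@M[:3,:3]@np.array([np.sin(t)*u[0],-np.sin(t)*u[1],-np.cos(t)])
    print(r,o+d*(.106-o[2])/d[2])
```

```text
1.95 [0.5152 0.3243 0.2228] [[ 0.901  -0.4337  0.0004]
 [-0.4337 -0.901   0.0003]
 [ 0.0002 -0.0004 -1.    ]] 0.020027614222651386
pivot in tool mm [ 49.7614  -2.7672 153.772 ]
{'point': [314.1, 187.0], 'score': 0.57} [0.5489 0.3077 0.106 ]
```

View pics/w1.png

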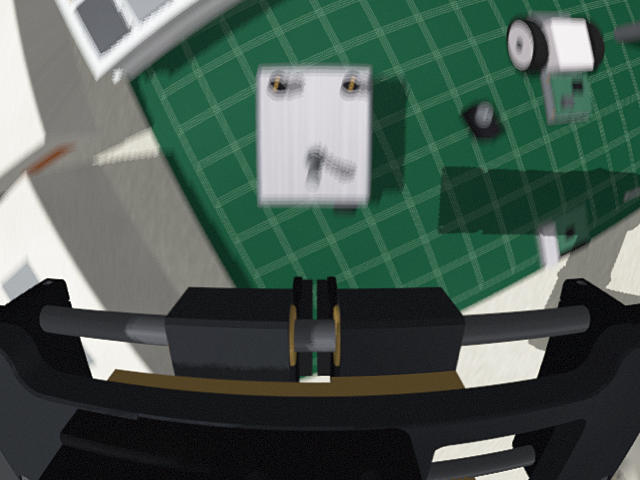

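The wrist view shows the supply box squared to the tool, with the bat tip at (313,187) in line with the shut fingers at (315,330). I'll descend behind the bat.

{"method": "step_arm", "body": {"linear": [[0,-1,40],[0,-1,40],[0,0,30],[0,0,26],[0,0,0],[0,0,0]], "delta_rot": [[0,0,0],[0,0,0],[0,0,0],[0,0,0],[0,0,0],[0,0,0]], "grip": [0,0,0,0,0,0]}}

```text
time_s: 2.8
tcp_pos: [0.5154, 0.3281, 0.0878]
ee_rot: [[0.901, -0.433, 0.002], [-0.433, -0.901, 0.001], [0.001, -0.002, -1.0]]
wrist_force: [0.0, -0.2, 0.4]
gripper_width: 0.005
gripper_force: 0.0
```

{"method": "step_arm", "body": {"linear": [[10,0,0],[7,0,0],[7,0,0],[6,0,0],[6,0,0],[5,0,0],[0,0,0]], "delta_rot": [[0,0,0],[0,0,0],[0,0,0],[0,0,0],[0,0,0],[0,0,0],[0,0,0]], "grip": [0,0,0,0,0,0,0]}}

```text
time_s: 3.68
tcp_pos: [0.5523, 0.3089, 0.0862]
ee_rot: [[0.901, -0.434, -0.0], [-0.434, -0.901, -0.0], [0.0, 0.0, -1.0]]
wrist_force: [-0.1, 0.3, 0.1]
gripper_width: 0.007
gripper_force: 0.0
```

Run:
```python
from h import *
for n in("scene","wrist"):
    c=capture(n);i=c["img"][200:350,440:640] if n=="scene" else c["img"][20:320,120:520]
    cv2.imwrite(f"pics/{n}2.png",cv2.resize(i[:,:,::-1],(800,600),interpolation=2))
```

```text
(no output)
```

View pics/scene2.png

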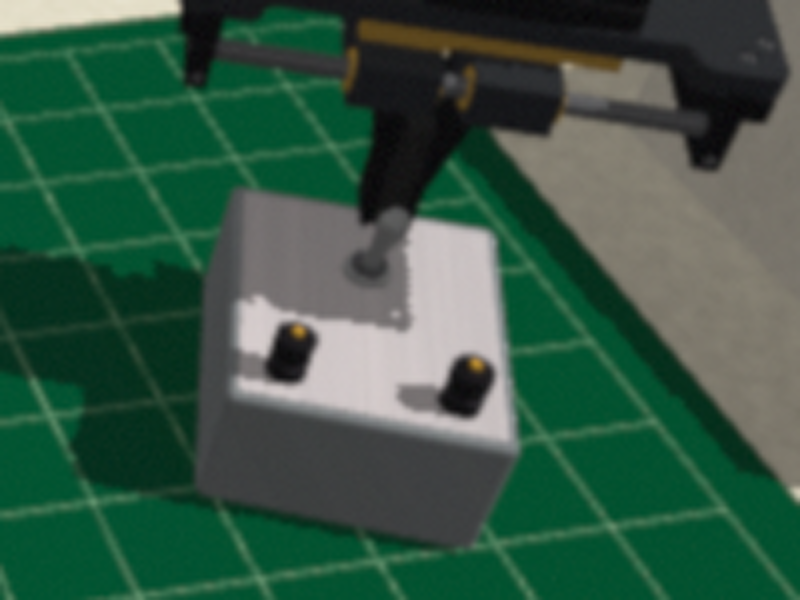

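The bat now looks foreshortened, tip at crop (393,222), so it has leaned towards the camera. I'll back off, rise and verify.

{"method": "step_arm", "body": {"linear": [[-15,0,0],[-25,0,0],[0,0,-40],[0,0,-50],[-50,0,-40],[-50,0,0],[-50,0,0],[0,0,0]], "delta_rot": [[0,0,0],[0,0,0],[0,0,0],[0,0,0],[0,0,0],[0,0,0],[0,0,0],[0,0,0]], "grip": [0,0,0,0,0,0,0,0]}}

```text
time_s: 4.78
tcp_pos: [0.3784, 0.3926, 0.2161]
ee_rot: [[0.903, -0.429, -0.0], [-0.429, -0.903, 0.001], [-0.0, -0.001, -1.0]]
wrist_force: [0.1, -0.2, 0.4]
gripper_width: 0.003
gripper_force: 0.0
```

Run:
```python
from h import *
S=capture("scene");T=capture("top")
for l in("supply_bat_tip","charger_bat_tip","rover"):
    for n,c in(("scene",S),("top",T)):
        for r in landmark_of(n,l)[:1]: print(l,n,r["score"],r["point"],at_z(c,r["point"],0 if l=="rover" else .106))
print("expected on tip",.5613+.016*.901,.3053-.016*.434)
crop=T["img"][140:250,95:205,::-1];s=S["img"][230:340,480:590,::-1]
cv2.imwrite("pics/c3.png",cv2.resize(np.hstack([crop,s]),None,fx=3.6,fy=3.6,interpolation=2))
```

```text
supply_bat_tip scene 0.64 [539.7, 256.0] [0.58083248 0.2953472  0.106     ]
supply_bat_tip top 0.38 [137.6, 193.1] [0.57539266 0.29721664 0.106     ]
charger_bat_tip scene 0.45 [129.9, 254.4] [ 0.47064138 -0.29857612  0.106     ]
charger_bat_tip top 0.38 [491.4, 273.3] [ 0.45836285 -0.3023521   0.106     ]
rover scene 0.76 [344.3, 309.4] [0.54194665 0.01517229 0.        ]
rover top 0.84 [304.0, 223.0] [0.54435056 0.01780695 0.        ]
expected on tip 0.575716 0.298356
```

View pics/c3.png

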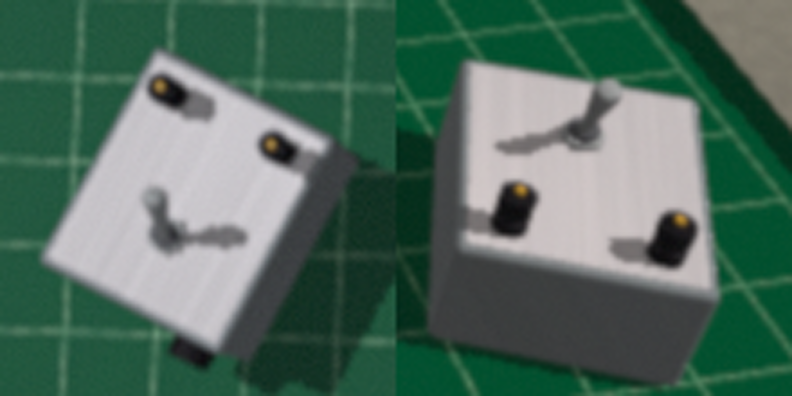

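The bat tip (crop (155,195) and (608,90)) now leans to the posts' side, at the expected on position. Neither the rover nor the charger has moved.

```bash
python3 -c "
from station import finish_job;print(finish_job())"
```

```text
the job is handed in; nothing more can be done
None
```

The bench supply is on: its toggle was flipped past centre and stayed on the far side when I checked it in both cameras. The charger toggle and the rover were left as they were, and the job is handed in.

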